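# Check a frame corner with the square

### The arm

A 7-joint arm with a two-finger parallel gripper is mounted at the origin on the work surface; the furniture and walls round the work are solid. World frame = base frame: x ahead of the robot, y to its left, z up, the work surface at z = 0. Lengths are in m, angles in rad, forces in N, time in s.
With the tool pointing down it reaches from about 0.4 to 0.925 m from the base axis. Payload 4.1 kg.
Tool frame: the origin (TCP) lies midway between the tips of the shut fingers; the grasp point (between the pads) lies 19 mm behind it; x points along the fingers, z is the direction in which the jaws open and shut, and the axes are right-handed (so a half turn about x gives the same grasp; the last joint's range is limited). The gripper opens to 85 mm and grips with 20 to 120 N. Pads are 22 mm wide; open, the fingers measure 114 mm over their backs; the gripper's body (76 mm by 85 mm) begins 54 mm behind the grasp point. The pads swing forward as they close: fully open they stand 13 mm farther back than shut.
Start: joints at [1.129, 0.398, 0.045, 1.537, -0.019, 1.207, -0.051], TCP at [0.219, -0.612, 0.231] pointing down, gripper open.
Joint ranges: [-2.82, 2.82], [-0.49, 2.23], [-1.37, 1.46], [0, 2.46], [-1.36, 4.5], [0.23, 2], [-2.94, 2.94]. Speed limits (rad/s): [2.57, 2.57, 3.14, 3.14, 3.14, 3.14, 3.14].

### API

Orientations are given as a unit quaternion [w, x, y, z].
In Python, from workcell import r, cams, ticket, spot_in, outline_of gives the robot as it stands. The module is installed in compiled form; this text tells all that it offers.
- The arm moves only by the shell command python3 -m inch 'ROWS' [FORCE]. ROWS is JSON, a list that holds one entry, the list of rows, each a list of 7 numbers: the turn, a rotation vector about the world's x, y, z in rad, then the shift along the world's x, y, z in mm, then the gripper command: -1 is fully open, 1 is shut, values between are in proportion. A call has 1 to 10 rows; each row shifts and turns the commanded pose from where the row before left it; what a row does not reach is not made up. A row lasts 1/12 s, in which the tool goes at most 41.7 mm and 7.16 degrees, less where a joint would pass 70% of its speed; a pose out of reach is approached as far as the arm can. A call with a gripper value outside its range is refused whole. The fingers move at their own pace and stop on an object; FORCE is the grip in N (left out, the last holds). Time passes only in rows, so rows that do not move let the fingers close. It gives the time, the measured TCP pose, the force and the opening at its end, in the units of the state.
- r.sense(): the state, without advancing time (a new reading comes with each control period).
- cams.grab_frame(name): name is "side" or "top"; returns a dict with "image" (480x640x3 uint8, blue, green, red), "range_z" (480x640 float32, m along the optical axis (not along the pixel's ray), 0 where there is no reading), "mtx" (3x3 intrinsics, pixels), "R" (3x3) and "t" (3): a world point X has camera coordinates R X + t. Camera axes: x right, y down, z forward; pixel columns grow to the right and rows downward; lengths in m; the calibration is good to about 2 mm. A picture is of the moment at which its call begins.
- ticket.finish_job(): hands the job in, once; it reports no verdict.
Trained networks look in the newest picture that a camera, given by its name, has taken for a name from the list of things; names that differ only in an ending like _2 or _b are one class to them, and where a whole thing is asked for, a point or a joint stands for the part that bears it (a point fixed in the world has none). Each returns a list of dicts, best first, with "p" (0 to 1); they miss things now and then, are a little off and sometimes report something else, mostly with a low value. They report only what shows in the picture. A call takes as long as a camera call. They do not tell look-alikes from the thing itself.
- spot_in(camera, query): "box" ([left, top, right, bottom] in pixels, round what is visible of it).
- outline_of(camera, query): "region" (480x640 bool, what is visible of it) and "box" ([left, top, right, bottom] in pixels, round what is visible of it).
The state is a dict: "time_s": time; "qpos": joint angles; "joint_vel": joint speeds; "effort": joint torques, N m; "ee_pos": TCP position; "tool_rot": TCP orientation; "wrist_force": force on the tool from outside, world axes, zero at the start; "wrist_torque": the same for the moment, N m; "finger_gap": finger opening in m.
Only numpy, scipy, OpenCV 4.12 (cv2) and the standard library are available. Lean on these libraries where they do the work, as an engineer would, in place of code of your own. Each camera call takes 0.05 s, during which the arm holds its last target. There are 200 camera calls.

### The job

Check the timber frame corner on the bench: take the L-shaped aluminium square by its wooden handle, bring it down flat into the inside of the corner, on or just above the bench, and hold it pressed against both rails at once so that it sits flush with no gap. Then let go and leave the square lying flat and snug in the corner. Do not disturb the straightedge, which has the same handle.

Things in the scene. Friction and masses are not known exactly. Their poses are not given: they have to be found in the camera images.
- square_grip (a point): Grip centre of the loose square, 58 mm above its underside: a flat aluminium L 16 mm thick, 0.35 kg, two legs 110 x 22 mm at a right angle, a wooden handle on top (24 mm thick along x, 64 mm long along y, grip part 40 to 76 mm high; close the fingers along x). x points level to the L's outer corner, 59 mm away; the legs' outer edges run back from it at 45 degrees either side. Slides easily. z up.
- frame_corner (a point): Inside corner of the fixed frame, at bench level: two pale wooden rails 34 mm wide, 30 mm high (32 with the steel joint plate), 150 mm long inside, at a right angle, open towards the robot. x points level along the bisector into the corner; inner faces run back from it at 45 degrees either side. Square seated: its x agrees with this x, its grip is 59 mm back along -x. z up.
- rail_left: The rail on the +y side of the frame's bisector (left as the robot sees it), fixed. Origin at the frame's inside corner on the bench; x runs along the inner face, away from the corner; +y points out of the inner face into the open side.
- rail_right: The rail on the -y side (right as the robot sees it), fixed. Origin at the frame's inside corner on the bench; x runs along the inner face, away from the corner; -y points out of the inner face into the open side.
- straightedge_grip (a point): Grip centre, 58 mm above the underside, of a loose straightedge to be left alone: a straight aluminium bar 170 x 34 x 16 mm (long along y) with the same handle as the square. It and the square lie on opposite sides of the frame, either way round.
Not all that is in view belongs to the job. What is shaped like the part that bears square_grip but pink is not meant.

How it is judged:
By the outcome, as a careful person would: the job done as asked, in the order asked, and still so for the second after the job is handed in, with the robot touching nothing.
It also fails if it takes over 51 s, if anything falls off the work surface, if the arm or the gripper's body presses on something with over 40 N, if the wrist force passes 120 N, or if a joint passes its speed limit or range.

## Working session

There is one attempt and no reset: what is moved stays moved. The work goes in short steps, Python scripts to look and compute and a shell command to move; the robot and the scene stay as the last step left them, time stands still between calls to the robot, and variables do not carry over. Pictures are saved under pics/ and viewed, about 8 in all and at most 12, crops included, and the job is handed in when it is done.

```bash
mkdir -p pics
python3 - <<'E'
from workcell import r,cams,spot_in,outline_of
import cv2,numpy as np
s=r.sense(); print({k:np.round(v,3).tolist() for k,v in s.items()})
ims=[]
for c in("top","side"):
    f=cams.grab_frame(c); np.savez(f"pics/{c}0.npz",**f); cv2.imwrite(f"pics/{c}0.png",f["image"])
    for q in("square_grip","straightedge_grip","rail_left","rail_right"):
        print(c,q,[(np.round(d["box"]).tolist(),round(d["p"],2)) for d in spot_in(c,q)][:4])
E
```

```text
{'time_s': 0.0, 'qpos': [1.129, 0.399, 0.045, 1.538, -0.019, 1.207, -0.051], 'joint_vel': [-0.0, -0.001, -0.001, 0.0, 0.0, -0.001, 0.0], 'effort': [0.0, -47.512, 1.365, -25.422, 0.011, 0.009, -0.0], 'ee_pos': [0.218, -0.612, 0.23], 'tool_rot': [0.577, 0.408, 0.579, -0.407], 'wrist_force': [0.341, 0.263, 0.367], 'wrist_torque': [0.044, -0.049, -0.067], 'finger_gap': 0.085}
top square_grip [([181.0, 310.0, 225.0, 374.0], 0.82), ([138.0, 219.0, 202.0, 266.0], 0.68)]
top straightedge_grip []
top rail_left [([257.0, 164.0, 310.0, 237.0], 0.94)]
top rail_right [([310.0, 178.0, 366.0, 221.0], 0.92)]
side square_grip [([319.0, 329.0, 412.0, 390.0], 0.92), ([196.0, 314.0, 258.0, 391.0], 0.68)]
side straightedge_grip [([327.0, 180.0, 367.0, 220.0], 0.95), ([221.0, 235.0, 302.0, 297.0], 0.28)]
side rail_left [([225.0, 255.0, 278.0, 300.0], 0.89)]
side rail_right [([241.0, 234.0, 299.0, 263.0], 0.87)]
```

View pics/top0.png

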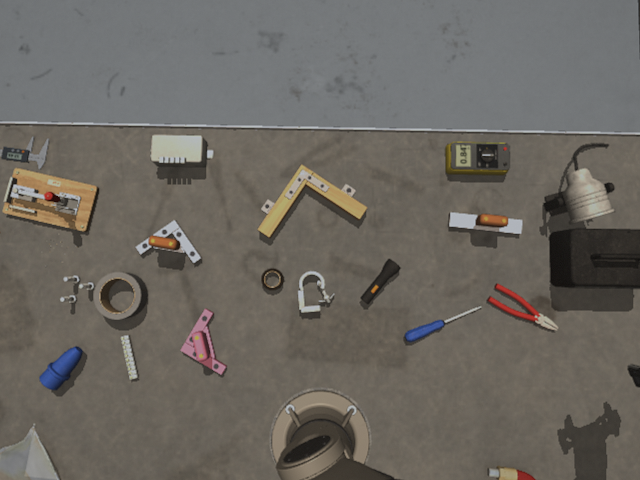

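View pics/side0.png

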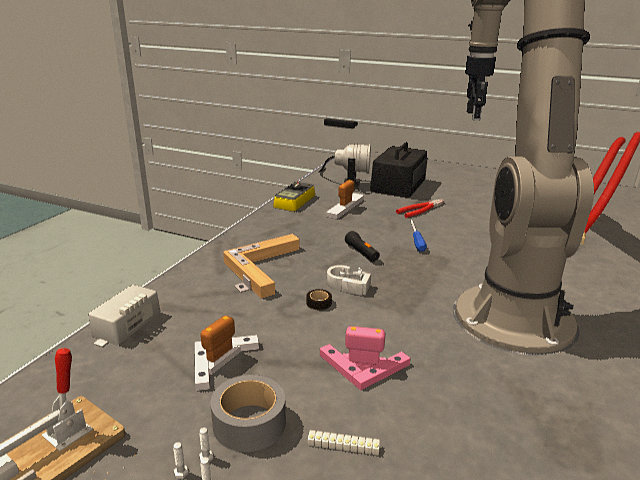

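The top picture shows two squares: a pink one at (204,343), which is the decoy, and a silver one with an orange handle at (168,243), which fits the description. The straightedge is at (487,222) and the frame corner at (305,170). The side picture agrees: the silver square is at (227,350) and the pink one at (365,358). Next I'll measure and confirm with a crop.

```bash
cat > h.py <<'E'
import numpy as np,cv2
def cloud(f):
    z=f["range_z"]; v,u=np.mgrid[0:480,0:640]; K=f["mtx"]
    P=np.stack([(u-K[0,2])/K[0,0]*z,(v-K[1,2])/K[1,1]*z,z],-1)
    return (P-f["t"])@f["R"]
def at(f,uv,h):  # pixel -> world at height h
    K=f["mtx"];R=f["R"];t=f["t"]
    uv=np.atleast_2d(uv).astype(float)
    d=np.c_[(uv-[K[0,2],K[1,2]])/[K[0,0],K[1,1]],np.ones(len(uv))]@R
    c=-R.T@t
    return c+d*((h-c[2])/d[:,2])[:,None]
def project(f,X):
    c=X@f["R"].T+f["t"]; p=c@f["mtx"].T; return p[:,:2]/p[:,2:]
E
python3 - <<'E'
from h import *
f=dict(np.load("pics/top0.npz")); g=dict(np.load("pics/side0.npz"))
print(f["mtx"],-f["R"].T@f["t"],-g["R"].T@g["t"])
W=cloud(f)
def st(n,W,box,lo,hi):
    l,t,r_,b=box; P=W[t:b,l:r_].reshape(-1,3); P=P[(P[:,2]>lo)&(P[:,2]<hi)]
    print(n,len(P),P.min(0).round(4),P.max(0).round(4),np.median(P,0).round(4),cv2.minAreaRect(P[:,:2].astype(np.float32)*1000))
st("plate",W,(132,212,208,270),.008,.024); st("handle",W,(132,212,208,270),.06,.09)
st("rails",W,(250,155,375,245),.02,.04); st("bench",W,(220,250,250,300),-.05,.05)
st("handleside",cloud(g),(190,310,262,395),.06,.09)
a=cv2.resize(f["image"][205:275,125:215],None,fx=6,fy=6,interpolation=cv2.INTER_CUBIC)
b=cv2.resize(f["image"][155:245,250:375],None,fx=5,fy=5,interpolation=cv2.INTER_CUBIC)
o=np.zeros((420+0,800,3),np.uint8)
b=cv2.resize(f["image"][155:245,250:375],(260*5//5,187)); o[:,:540]=a; o[:187,540:]=b
cv2.imwrite("pics/crop1.png",o)
E
```

```text
[[515.10105298   0.         319.87750277]
 [  0.         515.10105298 245.07617391]
 [  0.           0.           1.        ]] [0.34667511 0.01283151 1.20681949] [-0.00448872  0.95779761  0.58109283]
plate 791 [0.3972 0.2821 0.0081] [0.4947 0.4339 0.0235] [0.4416 0.3399 0.0153] ((420.8023376464844, 358.06890869140625), (110.28593444824219, 111.72467041015625), 35.73294448852539)
handle 313 [0.4245 0.3225 0.0614] [0.4532 0.3869 0.0807] [0.4378 0.3531 0.0744] ((438.806884765625, 355.1951904296875), (64.87622833251953, 23.719636917114258), 81.54450988769531)
rails 2170 [ 0.4589 -0.0991  0.02  ] [0.6285 0.1517 0.0384] [0.5506 0.0479 0.03  ] ((505.73370361328125, 26.750961303710938), (187.1526336669922, 186.58206176757812), 57.37916564941406)
bench 1498 [ 0.3149  0.1686 -0.0079] [0.4305 0.2403 0.0069] [ 3.730e-01  2.043e-01 -3.000e-04] ((372.6916809082031, 204.4984130859375), (115.305419921875, 69.32633209228516), 1.4453614950180054)
handleside 490 [0.4224 0.3317 0.06  ] [0.4522 0.393  0.0769] [0.4342 0.3669 0.0718] ((438.5326843261719, 362.02301025390625), (62.03391647338867, 24.68658447265625), 80.87109375)
```

View pics/crop1.png

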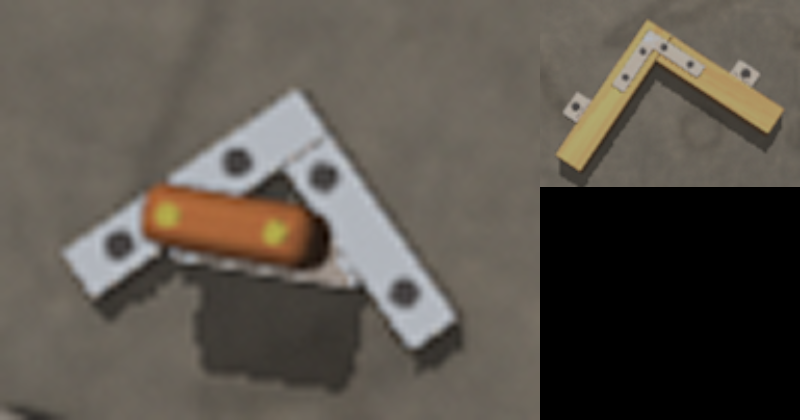

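The crop confirms it: the silver L at (168,243) with an orange handle, and its outer corner at about (174.5,220). Now a precise model fit for the square and the frame.

```bash
cat >> h.py <<'E'
from scipy.optimize import minimize
def L(inner,leg,w):  # L polygon; origin = inner corner (frame) or outer corner (square), x toward corner
    a=np.array([-1,1])/2**.5; b=np.array([-1,-1])/2**.5   # leg directions
    if inner: o=-w*(a+b); return np.array([o,leg*a-w*b,leg*a,[0,0],leg*b,leg*b-w*a])
    return np.array([[0,0],leg*a,leg*a+w*b,w*(a+b),leg*b+w*a,leg*b])
def poly(f,T,p,h):
    c,s=np.cos(p[2]),np.sin(p[2]); q=T@np.array([[c,s],[-s,c]])+p[:2]
    return project(f,np.c_[q,np.full(len(q),h)])
def fit(f,mask,ign,T,p0,h,box):
    l,t,r_,b=box; S=8
    m=cv2.GaussianBlur(mask[t:b,l:r_].astype(np.float32),(0,0),.7); w=~ign[t:b,l:r_]
    def cost(x):
        p=[x[0]/1000,x[1]/1000,x[2]/100]
        im=np.zeros(((b-t)*S,(r_-l)*S),np.uint8)
        q=(poly(f,T,p,h)-[l,t]+.5)*S-.5
        cv2.fillPoly(im,[np.round(q*16).astype(np.int32)],255,shift=4)
        im=cv2.GaussianBlur(cv2.resize(im,(r_-l,b-t),interpolation=cv2.INTER_AREA)/255.,(0,0),.7)
        return (((im-m)**2)*w).sum()
    x0=np.array([p0[0]*1000,p0[1]*1000,p0[2]*100])
    for _ in range(2):
        R_=minimize(cost,x0,method="Nelder-Mead",options=dict(initial_simplex=x0+np.r_[np.zeros((1,3)),np.diag([6,6,6])],maxiter=300)); x0=R_.x
    return np.array([x0[0]/1000,x0[1]/1000,x0[2]/100]),R_.fun,w.sum()
FR=L(True,.150,.034); SQ=L(False,.110,.022)
def masks(f):
    H=cv2.cvtColor(f["image"],cv2.COLOR_BGR2HSV).astype(int)
    h,s,v=H[...,0],H[...,1],H[...,2]
    wood=(h>14)&(h<32)&(s>70)&(v>110); silver=(s<50)&(v>125); orange=(h<16)&(s>110)
    return wood,silver,orange
def dil(m,k): return cv2.dilate(m.astype(np.uint8),np.ones((k,k)))>0
def measure(f,pf,ps,bf,bs):
    wood,silver,orange=masks(f)
    m=cv2.morphologyEx((wood|silver).astype(np.uint8),cv2.MORPH_CLOSE,np.ones((5,5)))>0
    a=fit(f,m,np.zeros_like(m),FR,pf,.030,bf)
    m2=cv2.morphologyEx(silver.astype(np.uint8),cv2.MORPH_CLOSE,np.ones((5,5)))>0
    b=fit(f,m2,dil(orange,7),SQ,ps,.016,bs)
    return a,b
def draw(f,pf,ps,box,k):
    l,t,r_,b=box; im=cv2.resize(f["image"][t:b,l:r_],None,fx=k,fy=k,interpolation=cv2.INTER_CUBIC)
    for T,p,h,c in((FR,pf,.03,(0,0,255)),(SQ,ps,.016,(0,255,0))):
        q=((poly(f,T,p,h)-[l,t]+.5)*k).astype(np.int32); cv2.polylines(im,[q],True,c,1)
    return im
E
python3 - <<'E'
from h import *
from scipy.spatial.transform import Rotation as Ro
f=dict(np.load("pics/top0.npz")); g=dict(np.load("pics/side0.npz"))
pf=[.571,.039,.21]; ps=[.497,.345,-.155]
pf=[*at(f,(306,183),.03)[0][:2],.21]
ps=[*at(f,(174.5,220),.016)[0][:2],-.155]
print(pf,ps)
def bx(f,T,p,h):
    q=poly(f,T,p,h); a=q.min(0)-10; b=q.max(0)+10; return [int(a[0]),int(a[1]),int(b[0]),int(b[1])]
ims=[]
for n,c in(("top",f),("side",g)):
    bf,bs=bx(c,FR,pf,.03),bx(c,SQ,ps,.016)
    a,b=measure(c,pf,ps,bf,bs)
    for k,(x,e,w) in(("frame",a),("square",b)):
        print(n,k,x[:2].round(4),np.degrees(x[2]).round(2),"cost",round(e,1),w)
    x=b[0]; print(" grip",(x[:2]-.059*np.array([np.cos(x[2]),np.sin(x[2])])).round(4))
    bb=[min(bf[0],bs[0]),min(bf[1],bs[1]),max(bf[2],bs[2]),max(bf[3],bs[3])]
    im=draw(c,a[0],b[0],bb,3.0 if n=="top" else 3.2); ims.append(im); 
W=max(i.shape[1] for i in ims); o=np.vstack([np.pad(i,((0,0),(0,W-i.shape[1]),(0,0))) for i in ims])
s=min(1,800/o.shape[1],600/o.shape[0]); print(o.shape,s); cv2.imwrite("pics/fit1.png",cv2.resize(o,None,fx=s,fy=s,interpolation=cv2.INTER_AREA))
from workcell import r
print(Ro.from_quat(np.roll(r.sense()["tool_rot"],-1)).as_matrix().round(3))
E
```

```text
[np.float64(0.5857327500003269), np.float64(0.040492155925689374), 0.21] [np.float64(0.4962783811937654), np.float64(0.34479165308415466), -0.155]
top frame [0.5854 0.0427] 12.31 cost 194.7 12314
top square [0.4983 0.3463] -8.61 cost 11.1 4958
 grip [0.44   0.3551]
side frame [0.5359 0.0905] 36.29 cost 4643.7 6984
side square [0.495  0.3724] -2.76 cost 1792.7 3873
 grip [0.4361 0.3752]
(907, 762, 3) 0.6615214994487321
[[ 0.     0.942  0.336]
 [-0.     0.336 -0.942]
 [-1.     0.     0.   ]]
```

View pics/fit1.png

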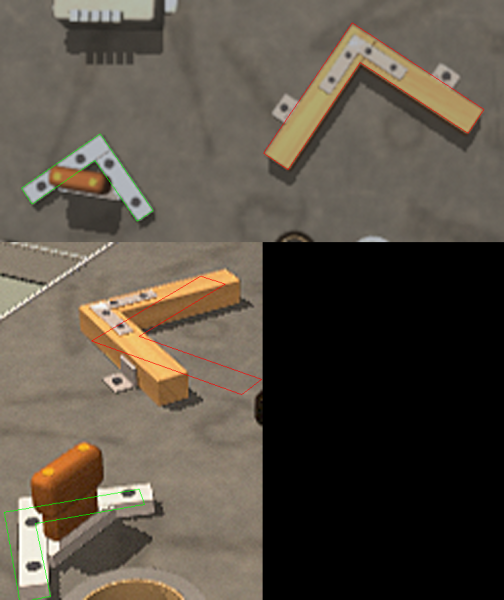

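The top-camera fits lie on the edges: frame corner (0.5854, 0.0427) at yaw 12.3°, square grip (0.440, 0.355) at yaw −8.6°. The side fit diverged because its colour mask was wrong, so I discard it; the handle in the side depth image does agree with the top fit. The jaw is now at yaw −70.3°, so it needs a +61.7° turn.

```bash
python3 -m inch '[[[0,0,0.054,23.2,31.2,5,-1],[0,0,0.054,23.2,31.2,5,-1],[0,0,0.054,23.2,31.2,5,-1],[0,0,0.054,23.2,31.2,5,-1],[0,0,0.054,23.2,31.2,5,-1],[0,0,0.054,23.2,31.2,5,-1],[0,0,0.054,23.2,31.2,5,-1],[0,0,0.054,23.2,31.2,5,-1],[0,0,0.054,23.2,31.2,5,-1],[0,0,0.054,23.2,31.2,5,-1]]]'
python3 -m inch '[[[0,0,0.054,8.5,37,0,-1],[0,0,0.054,8.5,37,0,-1],[0,0,0.054,8.5,37,0,-1],[0,0,0.054,8.5,37,0,-1],[0,0,0.054,8.5,37,0,-1],[0,0,0.054,8.5,37,0,-1],[0,0,0.054,8.5,37,0,-1],[0,0,0.054,8.5,37,0,-1],[0,0,0.054,0,0,0,-1],[0,0,0.054,0,0,0,-1]]]'
```

```text
time_s: 1.33
ee_pos: [0.4513, -0.2986, 0.282]
tool_rot: [0.666, 0.237, 0.666, -0.238]
wrist_force: [0.9, -0.7, 0.2]
finger_gap: 0.0854
time_s: 2.17
ee_pos: [0.5188, -0.0007, 0.2817]
tool_rot: [0.706, 0.049, 0.705, -0.049]
wrist_force: [0.2, -1.3, 0.7]
finger_gap: 0.085
```

```bash
python3 -m inch '[[[0,0,-0.001,-7.9,35.6,-11.2,-1],[0,0,-0.001,-7.9,35.6,-11.2,-1],[0,0,-0.001,-7.9,35.6,-11.2,-1],[0,0,-0.001,-7.9,35.6,-11.2,-1],[0,0,-0.001,-7.9,35.6,-11.2,-1],[0,0,-0.001,-7.9,35.6,-11.2,-1],[0,0,-0.001,-7.9,35.6,-11.2,-1],[0,0,-0.001,-7.9,35.6,-11.2,-1],[0,0,-0.001,-7.9,35.6,-11.2,-1],[0,0,-0.001,-7.9,35.6,-11.2,-1]]]'
python3 -m inch '[[[0,0,0,0,0,0,-1],[0,0,0,0,0,0,-1],[0,0,0,0,0,0,-1]]]'
python3 - <<'E'
from workcell import r
import numpy as np
from scipy.spatial.transform import Rotation as Ro
s=r.sense();M=Ro.from_quat(np.roll(s["tool_rot"],-1)).as_matrix();print(s["ee_pos"],np.degrees(np.arctan2(M[1,2],M[0,2])),M[:,0],s["qpos"])
E
```

```text
time_s: 3.0
ee_pos: [0.4392, 0.3532, 0.169]
tool_rot: [0.705, 0.056, 0.705, -0.056]
wrist_force: [-0.4, 0.4, 0.8]
finger_gap: 0.0855
time_s: 3.25
ee_pos: [0.4399, 0.3511, 0.1693]
tool_rot: [0.705, 0.055, 0.705, -0.056]
wrist_force: [0.7, -0.5, 0.1]
finger_gap: 0.0854
[0.43988436 0.35113326 0.16926762] -9.059848568024435 [ 2.55883218e-04 -1.02699384e-03 -9.99999440e-01] [-0.17967776  0.36873791 -0.71018994  1.80468095  0.27242869  1.06853555
 -1.14763728]
```

```bash
python3 -m inch '[[[0,0,0.008,0,4,0,-1],[0,0,0,0,0,-20,-1],[0,0,0,0,0,-20,-1],[0,0,0,0,0,-20,-1],[0,0,0,0,0,-20,-1],[0,0,0,0,0,-20,-1],[0,0,0,0,0,-15,-1],[0,0,0,0,0,-10,-1],[0,0,0,0,0,-6,-1],[0,0,0,0,0,0,-1]]]'
python3 -m inch '[[[0,0,0,0,0,0,0],[0,0,0,0,0,0,0.2],[0,0,0,0,0,0,1],[0,0,0,0,0,0,1],[0,0,0,0,0,0,1],[0,0,0,0,0,0,1],[0,0,0,0,0,0,1],[0,0,0,0,0,0,1]]]' 40
```

```text
time_s: 4.08
ee_pos: [0.4398, 0.3546, 0.0377]
tool_rot: [0.705, 0.053, 0.705, -0.054]
wrist_force: [0.2, -0.3, -0.4]
finger_gap: 0.0851
time_s: 4.75
ee_pos: [0.4399, 0.3562, 0.039]
tool_rot: [0.705, 0.053, 0.705, -0.053]
wrist_force: [0.8, -0.4, 6.1]
finger_gap: 0.0233
```

```bash
python3 -m inch '[[[0,0,0,0,0,10,1],[0,0,0,0,0,20,1],[0,0,0,0,0,20,1],[0,0,0,0,0,20,1]]]'
python3 -m inch '[[[0,0,0.0365,6.3,-33.1,0,1],[0,0,0.0365,6.3,-33.1,0,1],[0,0,0.0365,6.3,-33.1,0,1],[0,0,0.0365,6.3,-33.1,0,1],[0,0,0.0365,6.3,-33.1,0,1],[0,0,0.0365,6.3,-33.1,0,1],[0,0,0.0365,6.3,-33.1,0,1],[0,0,0.0365,6.3,-33.1,0,1],[0,0,0.0365,6.3,-33.1,0,1],[0,0,0.0365,6.3,-33.1,0,1]]]'
python3 -m inch '[[[0,0,0,0,0,0,1],[0,0,0,0,0,0,1],[0,0,0,0,0,0,1]]]'
cat > look.py <<'E'
import sys
from h import *
from workcell import r,cams
from scipy.spatial.transform import Rotation as Ro
s=r.sense();M=Ro.from_quat(np.roll(s["tool_rot"],-1)).as_matrix()
print("t",round(s["time_s"],2),"tcp",s["ee_pos"].round(4) if hasattr(s["ee_pos"],"round") else s["ee_pos"],"yaw",np.degrees(np.arctan2(M[1,2],M[0,2])).round(2),"down",M[:,0].round(4),"F",np.round(s["wrist_force"],1),"T",np.round(s["wrist_torque"],2),"gap",s["finger_gap"])
if len(sys.argv)>1:
    n=sys.argv[1]; f=cams.grab_frame("top"); g=cams.grab_frame("side")
    np.savez(f"pics/{n}_t.npz",**f); np.savez(f"pics/{n}_s.npz",**g)
    a=cv2.resize(f["image"][150:270,235:385],(500,400),interpolation=cv2.INTER_CUBIC)
    l,t,w,h=[int(x) for x in sys.argv[2].split(",")] if len(sys.argv)>2 else (180,170,160,150)
    b=g["image"][t:t+h,l:l+w]; b=cv2.resize(b,(int(400*w/h),400),interpolation=cv2.INTER_CUBIC)
    o=np.hstack([a,b]); k=800/o.shape[1]; cv2.imwrite(f"pics/{n}.png",cv2.resize(o,None,fx=k,fy=k,interpolation=cv2.INTER_AREA))
E
python3 look.py l1
```

```text
time_s: 5.08
ee_pos: [0.4385, 0.3549, 0.1084]
tool_rot: [0.704, 0.052, 0.706, -0.053]
wrist_force: [0.4, 0.1, -2.8]
finger_gap: 0.0237
time_s: 5.92
ee_pos: [0.5015, 0.0229, 0.1081]
tool_rot: [0.702, -0.077, 0.703, 0.077]
wrist_force: [1.8, 0.4, -3.7]
finger_gap: 0.0233
time_s: 6.17
ee_pos: [0.5018, 0.025, 0.1081]
tool_rot: [0.703, -0.075, 0.703, 0.076]
wrist_force: [-0.4, 0.5, -2.9]
finger_gap: 0.0235
t 6.17 tcp [0.5018 0.025  0.1081] yaw 12.28 down [-1.1e-03  6.0e-04 -1.0e+00] F [-0.4  0.5 -2.9] T [-0.04  0.01  0.04] gap 0.02345018661253535
```

View pics/l1.png

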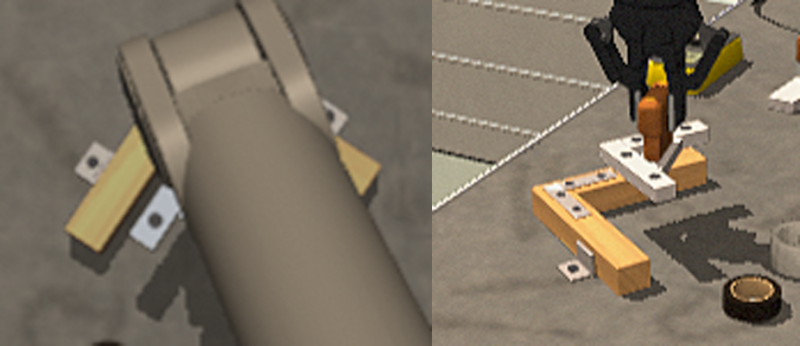

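The square hangs level from the gripper (side crop around (650,150)) over the open side of the corner, parallel to the rails. Now I lower it, 25 mm back from the seat.

```bash
python3 -m inch '[[[0,0,0,0.8,0,-15,1],[0,0,0,0,0,-15,1],[0,0,0,0,0,-15,1],[0,0,0,0,0,-12,1],[0,0,0,0,0,-7,1],[0,0,0,0,0,-3,1],[0,0,0,0,0,0,1],[0,0,0,0,0,0,1]]]'; python3 look.py l2
```

```text
time_s: 6.93
ee_pos: [0.5038, 0.0252, 0.0418]
tool_rot: [0.703, -0.076, 0.703, 0.076]
wrist_force: [0.5, 0.2, -3.7]
finger_gap: 0.0238
t 6.93 tcp [0.5038 0.0252 0.0418] yaw 12.35 down [ 9.e-04  2.e-04 -1.e+00] F [ 0.5  0.2 -3.7] T [ 0.   -0.   -0.01] gap 0.02382821758047348
```

View pics/l2.png

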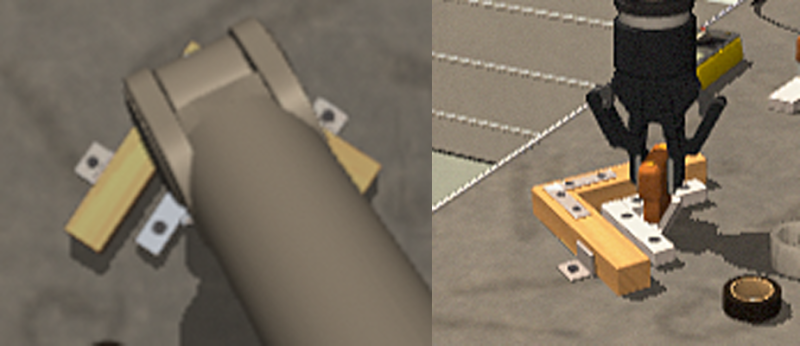

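The square is just above the bench, between the rails and parallel to them (side crop around (640,225)), with an even gap. Now I slide it along the bisector.

```bash
python3 -m inch '[[[0,0,0,4.9,1.05,-1.5,1],[0,0,0,4.9,1.05,0,1],[0,0,0,4.9,1.05,0,1],[0,0,0,2.9,0.65,0,1],[0,0,0,1.95,0.4,0,1],[0,0,0,1,0.2,0,1],[0,0,0,0,0,0,1]]]'; python3 look.py
python3 -m inch '[[[0,0,0,1,0.2,0,1],[0,0,0,0,0,0,1]]]';python3 look.py
python3 -m inch '[[[0,0,0,1,0.2,0,1],[0,0,0,0,0,0,1]]]';python3 look.py
python3 -m inch '[[[0,0,0,1,0.2,0,1],[0,0,0,0,0,0,1]]]';python3 look.py
```

```text
time_s: 7.62
ee_pos: [0.5241, 0.0293, 0.0398]
tool_rot: [0.703, -0.076, 0.703, 0.076]
wrist_force: [0.1, -0.0, -4.1]
finger_gap: 0.0236
t 7.62 tcp [0.5241 0.0293 0.0398] yaw 12.32 down [ 2.e-04  2.e-04 -1.e+00] F [ 0.1 -0.  -4.1] T [0.01 0.07 0.03] gap 0.023619249239010466
time_s: 7.78
ee_pos: [0.5249, 0.0294, 0.0398]
tool_rot: [0.703, -0.076, 0.703, 0.076]
wrist_force: [0.5, 0.0, -3.5]
finger_gap: 0.0236
t 7.78 tcp [0.5249 0.0294 0.0398] yaw 12.32 down [ 1.e-04 -0.e+00 -1.e+00] F [ 0.5  0.  -3.5] T [ 0.01 -0.06  0.03] gap 0.02360575028139257
time_s: 7.95
ee_pos: [0.5256, 0.0296, 0.0398]
tool_rot: [0.703, -0.076, 0.703, 0.076]
wrist_force: [-0.6, 0.4, -4.0]
finger_gap: 0.0236
t 7.95 tcp [0.5256 0.0296 0.0398] yaw 12.33 down [-4.e-04 -0.e+00 -1.e+00] F [-0.6  0.4 -4. ] T [0.01 0.11 0.05] gap 0.02362936843308901
time_s: 8.12
ee_pos: [0.526, 0.0301, 0.0396]
tool_rot: [0.702, -0.076, 0.704, 0.076]
wrist_force: [-1.2, 1.2, -3.5]
finger_gap: 0.0237
t 8.12 tcp [0.526  0.0301 0.0396] yaw 12.34 down [-1.8e-03  1.0e-04 -1.0e+00] F [-1.2  1.2 -3.5] T [ 0.12  0.47 -0.03] gap 0.023749897976347373
```

```bash
python3 -m inch '[[[0,0,0,0.8,0.7,0,1],[0,0,0,0,0,0,1]]]';python3 look.py
python3 -m inch '[[[0,0,0,0.8,0.7,0,1],[0,0,0,0,0,0,1]]]';python3 look.py
```

```text
time_s: 8.28
ee_pos: [0.5265, 0.0309, 0.0394]
tool_rot: [0.702, -0.076, 0.704, 0.076]
wrist_force: [-3.7, 1.2, -4.3]
finger_gap: 0.0236
t 8.28 tcp [0.5265 0.0309 0.0394] yaw 12.34 down [-2.2e-03  2.0e-04 -1.0e+00] F [-3.7  1.2 -4.3] T [0.34 0.87 0.04] gap 0.02356120996601863
time_s: 8.45
ee_pos: [0.5266, 0.031, 0.0393]
tool_rot: [0.702, -0.076, 0.704, 0.076]
wrist_force: [-4.6, -0.1, -1.7]
finger_gap: 0.0236
t 8.45 tcp [0.5266 0.031  0.0393] yaw 12.33 down [-0.0038 -0.001  -1.    ] F [-4.6 -0.1 -1.7] T [0.12 1.29 0.04] gap 0.023557936380163305
```

```bash
python3 -m inch '[[[0,0,0,1,0.2,-0.5,1],[0,0,0,1,0.2,-0.5,1],[0,0,0,0,0,0,1],[0,0,0,0,0,0,1]]]';python3 look.py
python3 -m inch '[[[0,0,0,1,0.2,0,1],[0,0,0,1,0.2,0,1],[0,0,0,0,0,0,1],[0,0,0,0,0,0,1],[0,0,0,0,0,0,1],[0,0,0,0,0,0,1],[0,0,0,0,0,0,1],[0,0,0,0,0,0,1],[0,0,0,0,0,0,1]]]';python3 look.py l3 230,220,90,85
```

```text
time_s: 8.78
ee_pos: [0.5266, 0.031, 0.0392]
tool_rot: [0.7, -0.077, 0.706, 0.075]
wrist_force: [-12.9, -0.9, 12.0]
finger_gap: 0.0234
t 8.78 tcp [0.5266 0.031  0.0392] yaw 12.33 down [-0.0079 -0.0033 -1.    ] F [-12.9  -0.9  12. ] T [0.01 2.6  0.09] gap 0.023436732137700082
time_s: 9.53
ee_pos: [0.5268, 0.031, 0.0394]
tool_rot: [0.699, -0.077, 0.707, 0.075]
wrist_force: [-19.3, -2.3, 17.9]
finger_gap: 0.0231
t 9.53 tcp [0.5268 0.031  0.0394] yaw 12.32 down [-0.0116 -0.0048 -0.9999] F [-19.3  -2.3  17.9] T [-0.05  3.42  0.07] gap 0.02314359889934605
```

View pics/l3.png

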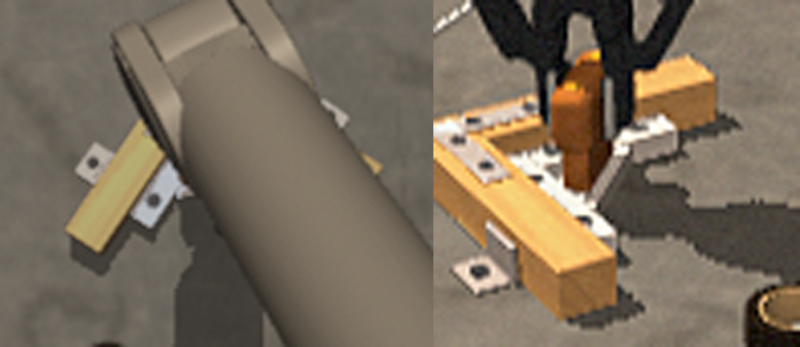

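The square is pressed against both rails: 19 N along −x, almost no sideways force or yaw moment, and the position has stopped changing. The side crop shows the near leg flush with the left rail at (590,215). I'll relax to a light press, then release.

```bash
python3 -m inch '[[[0,0,0,-1,-0.2,0.3,1],[0,0,0,-1,-0.2,0.3,1],[0,0,0,-0.5,-0.1,0.2,1],[0,0,0,0,0,0,1],[0,0,0,0,0,0,1]]]';python3 look.py
python3 -m inch '[[[0,0,0,0,0,0,1],[0,0,0,0,0,0,1]]]' 20
python3 -m inch '[[[0,0,0,0,0,0,0.3],[0,0,0,0,0,0,0.3],[0,0,0,0,0,0,0.2],[0,0,0,0,0,0,0.1],[0,0,0,0,0,0,0.0],[0,0,0,0,0,0,0.0],[0,0,0,0,0,0,0.0]]]';python3 look.py
```

```text
time_s: 10.05
ee_pos: [0.5267, 0.031, 0.0394]
tool_rot: [0.701, -0.076, 0.705, 0.075]
wrist_force: [-8.9, -0.3, 4.1]
finger_gap: 0.0234
t 10.05 tcp [0.5267 0.031  0.0394] yaw 12.33 down [-0.0065 -0.0022 -1.    ] F [-8.9 -0.3  4.1] T [0.05 1.99 0.09] gap 0.02340820813059899
time_s: 10.22
ee_pos: [0.5267, 0.031, 0.0394]
tool_rot: [0.701, -0.076, 0.705, 0.075]
wrist_force: [-9.5, -0.3, 3.5]
finger_gap: 0.0236
time_s: 10.8
ee_pos: [0.5309, 0.0316, 0.04]
tool_rot: [0.704, -0.076, 0.702, 0.076]
wrist_force: [0.2, -0.4, -0.3]
finger_gap: 0.0428
t 10.8 tcp [0.5309 0.0316 0.04  ] yaw 12.31 down [ 1.7e-03  3.0e-04 -1.0e+00] F [ 0.2 -0.4 -0.3] T [ 0.02  0.02 -0.02] gap 0.04281732590231033
```

```bash
python3 -m inch '[[[0,0,0,-4,-0.6,0,-0.2],[0,0,0,0,0,0,-0.3],[0,0,0,0,0,4,-0.3],[0,0,0,0,0,8,-0.3],[0,0,0,0,0,20,-0.3],[0,0,0,0,0,30,-0.3],[0,0,0,0,0,30,-0.3],[0,0,0,0,0,30,-0.3],[0,0,0,0,0,30,-0.3],[0,0,0,0,0,20,-0.3]]]'
python3 -m inch '[[[0,0,0,-8,-35,0,-0.3],[0,0,0,-8,-35,0,-0.3],[0,0,0,-8,-35,0,-0.3],[0,0,0,-8,-35,0,-0.3],[0,0,0,-8,-35,0,-0.3],[0,0,0,-8,-35,0,-0.3],[0,0,0,-8,-35,0,-0.3],[0,0,0,-8,-35,0,-0.3],[0,0,0,0,0,0,-0.3],[0,0,0,0,0,0,-0.3]]]'
python3 look.py l4 225,220,100,90
python3 - <<'E'
from h import *
f=dict(np.load("pics/l4_t.npz")); o=dict(np.load("pics/top0.npz"))
u=np.array([.977,.213]); pf=[.5854,.0427,.215]
wood,silver,orange=masks(f)
c=cv2.morphologyEx(silver.astype(np.uint8),cv2.MORPH_CLOSE,np.ones((5,5)))>0
q=poly(f,SQ,[*(pf[:2]),.215],.016).astype(int); l,t=q.min(0)-6; r_,b=q.max(0)+6
ign=dil(orange&~wood,7)|dil(poly is None,1) if False else dil(orange&~wood,7)
# ignore the steel joint plate region (within frame polygon)
fm=np.zeros((480,640),np.uint8); cv2.fillPoly(fm,[poly(f,FR,pf,.03).astype(np.int32)],1)
c&=~(fm>0)
x,e,w=fit(f,c,ign,SQ,[.583,.042,.215],.016,(l,t,r_,b))
print("square corner",x[:2].round(4),np.degrees(x[2]).round(2),e); print("gap along u, v mm",((np.array(pf[:2])-x[:2])@np.array([[.977,-.213],[.213,.977]])*1000).round(1))
d=np.abs(f["image"][195:250,430:530].astype(int)-o["image"][195:250,430:530]).max(-1); print("straightedge diff px",(d>40).sum())
W=cloud(f)[170:240,260:350].reshape(-1,3); W=W[(W[:,2]>.06)&(W[:,2]<.09)]; print("handle",W.mean(0).round(4),cv2.minAreaRect(W[:,:2].astype(np.float32)*1000))
E
```

```text
time_s: 11.63
ee_pos: [0.5272, 0.0315, 0.2155]
tool_rot: [0.705, -0.076, 0.701, 0.076]
wrist_force: [0.9, 1.1, -0.3]
finger_gap: 0.0557
time_s: 12.47
ee_pos: [0.4611, -0.2515, 0.2121]
tool_rot: [0.703, -0.074, 0.703, 0.074]
wrist_force: [0.9, 0.9, 0.4]
finger_gap: 0.0557
t 12.47 tcp [ 0.4611 -0.2515  0.2121] yaw 12.02 down [ 5.e-04 -4.e-04 -1.e+00] F [0.9 0.9 0.4] T [ 0.04 -0.05  0.01] gap 0.0556699916103566
square corner [0.5837 0.0449] 13.29 64.67142120128636
gap along u, v mm [ 1.2 -2.5]
straightedge diff px 2450
handle [0.5246 0.0305 0.0737] ((525.8603515625, 30.70870590209961), (24.765640258789062, 63.58473205566406), 12.391115188598633)
```

View pics/l4.png

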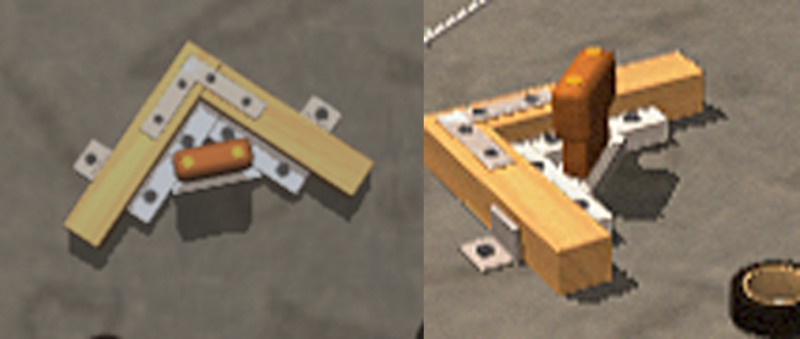

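Run:
```python
from h import *
f=dict(np.load("pics/l4_t.npz")); g=dict(np.load("pics/l4_s.npz")); o=dict(np.load("pics/side0.npz"))
d=np.abs(g["image"][175:225,320:372].astype(int)-o["image"][175:225,320:372]).max(-1); print("straightedge side diff px",(d>40).sum(),d.size)
# refit the frame now (same picture) to cancel image bias
wood,silver,orange=masks(f)
m=cv2.morphologyEx(wood.astype(np.uint8),cv2.MORPH_CLOSE,np.ones((9,9)))>0
pf=[.5854,.0427,.2148]; box=(275,155,372,245)
box=(252,155,375,245)
a=draw(f,pf,pf,box,6.4)
q=(poly(f,FR,pf,0.016)[2:5]-[252,155]+.5)*6.4
cv2.polylines(a,[q.astype(np.int32)],False,(255,0,255),1)
cv2.imwrite("pics/fin.png",a); print(a.shape)
# brightness profile across each rail's inner edge, at three distances along, distance d from inner face at z=16mm
G=f["image"].astype(np.float32)
for n,s in(("left",1),("right",-1)):
    y=pf[2]; R2=np.array([[np.cos(y),-np.sin(y)],[np.sin(y),np.cos(y)]])
    e=R2@np.array([-1,s])/2**.5; nn=R2@np.array([-1,-s])/2**.5
    for along in(.03,.045,.06,.075,.09,.1):
        D=np.arange(-.012,.032,.002); P=np.array(pf[:2])+along*e+D[:,None]*nn
        uv=project(f,np.c_[P,np.full(len(P),.016)]).astype(np.float32)
        v=cv2.remap(G,uv[None,:,0],uv[None,:,1],cv2.INTER_CUBIC)[0]
        print(n,along,v.mean(-1).astype(int).tolist())
```

```text
straightedge side diff px 0 2600
(576, 787, 3)
left 0.03 [160, 132, 138, 152, 150, 101, 65, 107, 151, 181, 172, 138, 130, 142, 162, 189, 194, 145, 79, 71, 96, 108]
left 0.045 [166, 152, 150, 152, 147, 106, 71, 112, 154, 186, 180, 148, 114, 105, 108, 121, 128, 128, 123, 118, 114, 114]
left 0.06 [151, 147, 147, 150, 151, 109, 67, 106, 151, 178, 195, 187, 177, 138, 95, 79, 84, 85, 76, 66, 54, 35]
left 0.075 [150, 147, 147, 150, 154, 105, 75, 125, 158, 186, 190, 187, 186, 186, 186, 187, 187, 162, 166, 172, 148, 105]
left 0.09 [151, 147, 146, 150, 148, 109, 80, 125, 152, 128, 80, 62, 71, 60, 97, 169, 191, 139, 69, 53, 60, 88]
left 0.1 [150, 146, 145, 149, 153, 106, 75, 127, 164, 190, 190, 190, 188, 188, 190, 189, 188, 142, 70, 51, 69, 94]
right 0.03 [157, 123, 136, 152, 148, 104, 67, 108, 147, 164, 165, 138, 136, 150, 169, 193, 188, 150, 80, 70, 94, 108]
right 0.045 [154, 129, 148, 154, 149, 103, 67, 103, 138, 164, 181, 144, 104, 101, 110, 118, 120, 114, 112, 112, 112, 112]
right 0.06 [144, 146, 147, 151, 149, 103, 73, 118, 131, 140, 166, 173, 125, 83, 79, 90, 95, 87, 79, 66, 49, 38]
right 0.075 [146, 148, 149, 152, 144, 102, 62, 109, 134, 128, 160, 190, 187, 186, 186, 187, 183, 150, 149, 194, 175, 98]
right 0.09 [148, 150, 151, 153, 147, 98, 65, 114, 124, 92, 68, 72, 68, 68, 95, 156, 192, 148, 64, 49, 59, 64]
right 0.1 [148, 151, 150, 151, 143, 105, 66, 108, 134, 128, 157, 189, 188, 187, 188, 189, 188, 142, 65, 52, 54, 63]
```

View pics/fin.png

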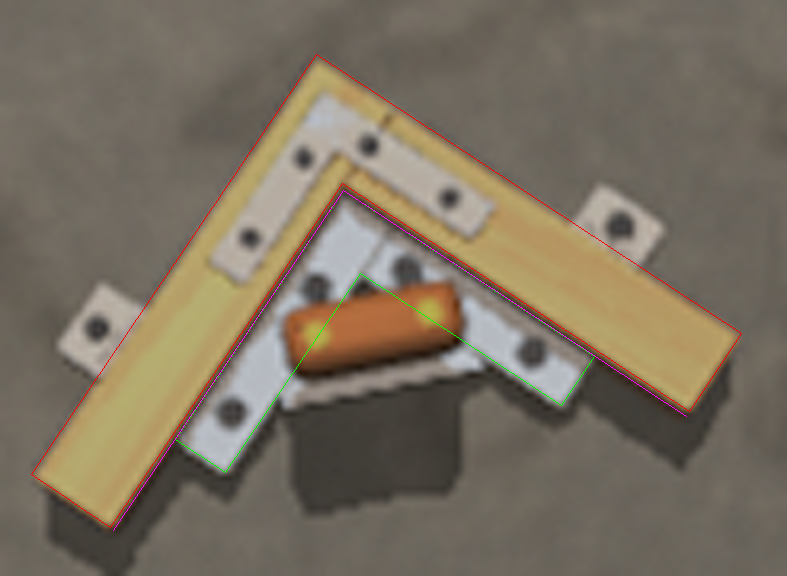

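The outline drawn for the ideal seated pose (green) lies on the square's real edges, at (225,470) and (563,403). The edge profiles match at all distances on both legs, so there is no gap or twist, and the straightedge hasn't moved. Handing in.

```bash
python3 -c "
from workcell import ticket; print(ticket.finish_job())"
```

```text
the job is handed in; nothing more can be done
None
```

The silver square now lies flat in the inside corner of the frame, released, with the gripper well clear. I took it by its handle, lowered it 25 mm short of the corner and slid it in along the bisector. I held it against both rails at about 19 N until it stopped moving, then eased to about 9 N and let go, handing in at about 12.5 s of robot time.

**Checks that passed:**
- **Fit:** the outline for a perfectly seated square lies on the real edges in the last top picture. The inner edges of both legs sit 22 mm from the rail faces wherever they show, so I see no gap or twist.
- **Orientation:** after release the handle measured 12.4° against 12.3° for the frame.
- **Straightedge:** the side-camera pixels around it are unchanged from the start.

**Checks that disagreed:**
- **Side-camera fit:** the first model fit in the side picture diverged because its colour mask was wrong, so I relied on the top camera.
- **Automatic refit:** after release it put the square 1–2.5 mm and 1° off. I put this down to the rail's shadow on the metal, since the edge profiles contradict it.
- **Top-view straightedge comparison:** it showed many changed pixels, which I put down to the arm being in view there.

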